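# Release the ball gate of a sloping chute

### The arm

A 6-joint arm with a two-finger parallel gripper is mounted at the origin on the work surface. World frame = base frame: x ahead of the robot, y to its left, z up, the work surface at z = 0. Lengths are in m, angles in rad, forces in N, time in s.
With the tool pointing down it reaches from about 0.425 to 1.125 m from the base axis. Payload 14.9 kg.
Tool frame: the origin (TCP) lies at the very end of the fingers, on their centre line; the grasp point (between the pads) lies 19 mm behind it; z points along the fingers, x is the direction in which the jaws open and shut, and the axes are right-handed (so a half turn about z gives the same grasp; the last joint's range is limited). The gripper opens to 91 mm and grips with 3 to 60 N. Pads are 32 mm wide; open, the fingers measure 118 mm over their backs; the gripper's body (76 mm by 178 mm) begins 60 mm behind the grasp point.
Start: joints at [-1.236, 0.379, 1.734, -0, 1.028, -0.033], TCP at [0.252, -0.653, 0.214] pointing down, gripper open.
Joint ranges: [-2.77, 2.77], [-0.74, 2.19], [0, 2.66], [-1.06, 4.2], [0.31, 2.87], [-3.08, 3.08]. Speed limits (rad/s): [1.89, 1.89, 2.39, 3.14, 3.14, 3.14].

### API

Orientations are given as a unit quaternion [x, y, z, w].
In Python, from rig import arm gives the robot as it stands. Calls block until the motion is done:
- arm.reach(position, orientation): joint-space move of the TCP to a pose.
- arm.line_to(position, frame=None, feed=0.15, stop_force=None): straight line of the TCP; frame=None keeps the orientation; feed is the mean speed in m/s. With stop_force (N) it stops when the force on the tool has changed by that much, and returns True; else False.
- arm.move_joints(angles): joint-space move.
- arm.grip(opening): finger opening in m; the grip force is fixed at half the most; returns when the fingers have stopped.
- arm.wait(seconds).
- arm.ik(position, orientation): joint angles nearest the present ones, or None.
- arm.grab_frame(name): name is "scene" or "top" or "wrist"; returns a dict with "pixels" (480x640x3 uint8, red, green, blue), "depth" (480x640 float32, m along the optical axis (not along the pixel's ray), 0 where there is no reading), "fovy" (degrees; the focal length in pixels is half the picture's height over the tangent of half this angle, whatever the lens; pixels are square), "cx", "cy" (the principal point, pixels), "world_to_cam" (4x4, takes a point from world to camera coordinates). Camera axes: x right, y up, looking along -z (the intrinsics and any distortion apply to the point x, -y, -z); pixel columns grow to the right and rows downward; lengths in m; the calibration is good to about 2 mm. A picture is of the moment at which its call begins.
A pose or a line that the arm cannot do raises arm.MotionError and nothing moves.
- arm.job_done(): hands the job in, once; it reports no verdict.
Readings, each from a call of its own:
- arm.get_time_s(): time.
- arm.get_joint_pos(): joint angles.
- arm.get_qd(): joint speeds.
- arm.get_tau(): joint torques, N m.
- arm.get_position(): TCP position.
- arm.get_ee_rot(): TCP orientation.
- arm.get_contact_force(): force on the tool from outside, world axes, zero at the start.
- arm.get_moment(): the same for the moment, N m.
- arm.get_grip_width(): finger opening in m.
Only numpy, scipy, OpenCV 4.12 (cv2) and the standard library are available. Lean on these libraries where they do the work, as an engineer would, in place of code of your own. Each camera call takes 0.05 s, during which the arm holds its last target.

### The job

Let the ball waiting in the chute roll down into the catch bin: with the fingertips press the ratchet pawl's thumb bar all the way down so that the pawl is free of the teeth, and only then push the gate arm down past its teeth to its stop and leave it there, the pawl still free. Do not touch the ball, and leave the other pieces on the bench where they stand.

Things in the scene. Friction and masses are not known exactly. Their poses are not given: they have to be found in the camera images.
- pawl (a joint): Ratchet pawl, a dark steel bell crank low on the pedestal in front of the chute. 0 rad: its hook lies between the teeth of the arm's sector and the arm cannot go down; 0.35 rad: thumb bar pressed down to its stop, hook clear (it clears at about 0.15). Stiff pivot (about 3 N at the thumb bar); the pawl stays where it is left.
- thumb_bar (a point): Centre of the pawl's thumb bar: a steel round bar 20 mm in diameter, 44 mm long, level along the feeder's x; the smaller of the two cross bars, on the catch-bin side. Pressed from above. At pawl 0 it lies 92 mm towards the bin (-y) from the pawl's pivot and 45 mm above it; at the stop it has gone down about 34 mm and 10 mm further towards the bin.
- gate_arm (a joint): The arm of the swing gate. About 0 rad (free play 0.05): arm slanting up, gate blade hanging shut across the chute; 1.0 rad: arm pushed down to its stop, blade swung up, chute open. Stiff hinge (about 5 N at the grip bar); the arm stays where it is left. The ball can pass under the blade from about 0.8 rad.
- lever_grip (a point): Centre of the arm's grip bar: a black rubber-covered round bar 24 mm in diameter and 70 mm long, lying level along the feeder's x, at the free end of the arm on the hopper side, 150 mm from the hinge. It is pushed from above and swings down in an arc by about 140 mm, staying above z = 0.09.
- lever_hinge (a point): Point on the arm's hinge line, 170 mm above the bench, in the plane of arm and pawl; fixed, with the feeder's axes: x along the hinge line away from the robot, y up the chute to the hopper (0.27 m high), z up. At joint 0 the arm rises towards +y at 0.56 rad above level; at 1.0 rad it points 0.44 rad below level.
- chlorine_ball_center (a point): Centre of the yellow enamelled ball, 44 mm in diameter, about 80 g, waiting in the chute against the gate blade; it rolls down by itself once the gate is open. The chute is 62 mm wide; its middle line lies 150 mm from lever_hinge in +x. It slopes towards -y into a shallow catch bin, 130 x 150 mm, 36 mm high, whose middle is 150 mm in x and -228 mm in y from lever_hinge, floor at z = 0.006.
- sodium_ball: Bystander: chipped blue wooden ball, 40 mm, standing on its flat; origin under its centre.
- sleeve_a: Bystander: chrome spacer sleeve, 24 mm in diameter, 32 mm high, standing; origin under its centre.
- sleeve_b: Bystander: second chrome spacer sleeve, the same size; origin under its centre.
- octahedron: Bystander: walnut octahedron block, 54 mm high, standing on a blunted corner; origin under its centre.
- screwdriver: Bystander: screwdriver 160 mm long lying on the bench; origin under its middle.
- dish: Bystander: white ceramic dish, 80 mm across, 25 mm high; origin under its centre.
- stub: Bystander: round wooden stub, 32 mm in diameter, 40 mm high; origin under its centre.
Things that resemble listed ones, but are neither listed nor needed, are in the scene too. Leave any green or orange look-alike of the part that bears chlorine_ball_center alone.

How it is judged:
On the way, in this order (a step that is already met when the one before it is completed fails the run):
1. the pawl is pressed free while the arm is still up (value of joint pawl above 0.25 rad and value of joint gate_arm below 0.15 rad), for 0.1 s.
2. the arm is pushed down to its stop with the pawl free (value of joint gate_arm above 0.9 rad and value of joint pawl above 0.2 rad), for 0.1 s.
At the end, for the whole second after the job is handed in: The arm is at its stop (joint above 0.88 rad), the pawl is free (above 0.2 rad), and the ball lies inside the catch bin, its centre less than 30 mm above the bin floor, at rest (below 0.05 m/s) (value of joint gate_arm above 0.88 rad and value of joint pawl above 0.2 rad and x of chlorine_ball_center in the frame of lever_hinge between 0.088 and 0.212 m and y of chlorine_ball_center in the frame of lever_hinge between -0.3 and -0.156 m and z of chlorine_ball_center in the frame of lever_hinge below -0.134 m and linear speed of chlorine_ball below 0.05 m/s); the robot touches nothing.
It fails at once if the fingers or the arm touch the ball (contact force between any of the fingers, the arm and chlorine_ball above 0.2 N).
It fails at once if a bystander is moved or lifted by more than 20 mm (distance of any of sodium_ball, sleeve_a, sleeve_b, octahedron, screwdriver, dish, stub from where it was at the start of the episode above 0.02 m).
It also fails if it takes over 56 s, if anything falls off the work surface, if the arm or the gripper's body presses on something with over 40 N, if the wrist force passes 120 N, or if a joint passes its speed limit or range.

## Working session

There is one attempt and no reset: what is moved stays moved. The work goes in short steps, each a Python script; the robot and the scene stay as the last script left them, time stands still between calls to the robot, and variables do not carry over. Pictures are saved under pics/ and viewed, and the job is handed in when it is done.

```bash
mkdir -p pics; ls
cat > h.py <<'E'
import numpy as np, cv2, pickle
from rig import arm
def grab(n,tag):
    f=arm.grab_frame(n); pickle.dump(f,open(f'pics/{tag}.pkl','wb'))
    cv2.imwrite(f'pics/{tag}.png',cv2.cvtColor(f['pixels'],cv2.COLOR_RGB2BGR)); return f
def world(f):
    fl=240/np.tan(np.radians(f['fovy'])/2); v,u=np.mgrid[0:480,0:640]
    d=f['depth']; X=(u-f['cx'])/fl*d; Y=-(v-f['cy'])/fl*d
    P=np.stack([X,Y,-d,np.ones_like(d)],-1)
    W=P@np.linalg.inv(f['world_to_cam']).T
    W=W[...,:3]; W[d==0]=np.nan; return W
E
python3 - <<'E'
from h import *
for n in ('scene','top','wrist'):
    f=grab(n,n+'0'); print(n,{k:f[k] for k in f if k not in('pixels','depth')},(f['depth']>0).mean())
print(arm.get_time_s(),arm.get_ee_rot(),arm.get_position())
E
```

```text
pics
scene {'fovy': 43.88257460494287, 'cx': 311.0183848876145, 'cy': 242.43381643024497, 'world_to_cam': array([[-0.61922173,  0.78509492,  0.01379925,  0.36851533],
       [-0.61247216, -0.49391839,  0.61718917,  0.26836622],
       [ 0.49136779,  0.37372529,  0.78669378, -1.55176808],
       [ 0.        ,  0.        ,  0.        ,  1.        ]])} 0.9960774739583333
top {'fovy': 56.20241708076943, 'cx': 331.671105878689, 'cy': 241.26512675623283, 'world_to_cam': array([[ 6.03884365e-04, -9.99916281e-01, -1.29253967e-02,
        -1.07538838e-02],
       [ 9.93310594e-01, -8.92722483e-04,  1.15469762e-01,
        -6.02811935e-01],
       [-1.15471634e-01, -1.29086639e-02,  9.93226897e-01,
        -9.38641184e-01],
       [ 0.00000000e+00,  0.00000000e+00,  0.00000000e+00,
         1.00000000e+00]])} 0.9959049479166666
wrist {'fovy': 68.09303328550953, 'cx': 322.74078779261515, 'cy': 242.9182997480614, 'world_to_cam': array([[ 0.35931525, -0.93321495, -0.00155364, -0.6989862 ],
       [ 0.89114185,  0.34360917, -0.29630885,  0.033454  ],
       [ 0.2770537 ,  0.10508377,  0.95509091, -0.3929479 ],
       [ 0.        ,  0.        ,  0.        ,  1.        ]])} 0.9958365885416667
0.15 [ 8.24487380e-01 -5.65880184e-01 -3.39002346e-04 -2.49058388e-04] [ 0.25157767 -0.65291468  0.21343456]
```

View pics/scene0.png

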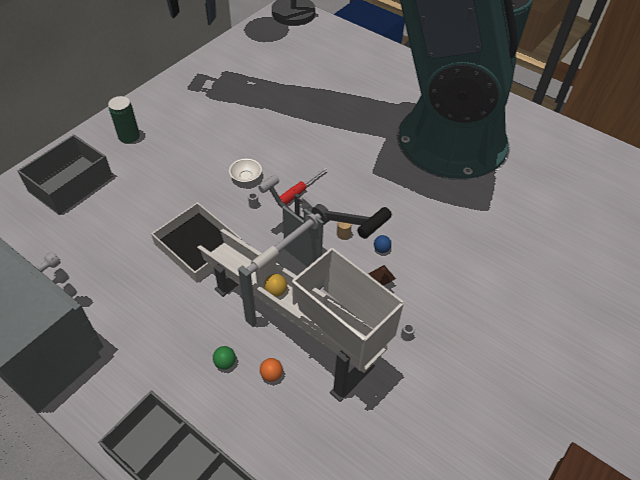

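View pics/top0.png

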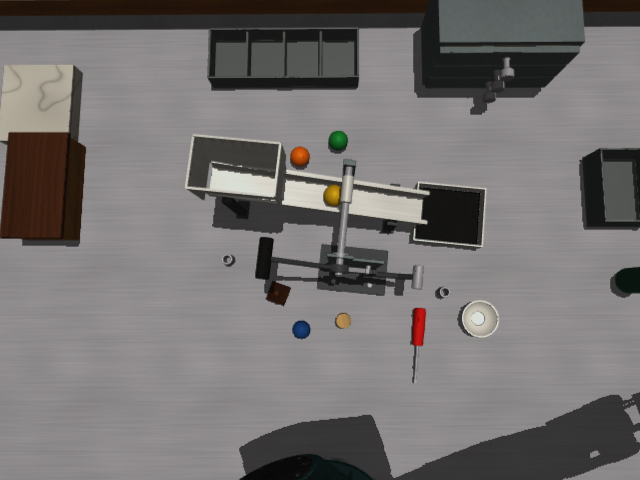

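The top view shows the feeder. The black grip bar is at (264,258), the grey thumb bar at (418,277), the yellow ball at (333,196) against the blade, and the bin at (450,215). The green ball (338,140) and orange ball (300,156) are look-alikes lying on the bench. Next I measure.

Run:
```python
from h import *
f=pickle.load(open('pics/top0.pkl','rb')); W=world(f)
c=f['pixels'][180:320,210:510]; cv2.imwrite('pics/crop0.png',cv2.cvtColor(cv2.resize(c,None,fx=2.6,fy=2.6,interpolation=cv2.INTER_CUBIC),cv2.COLOR_RGB2BGR))
def box(n,u0,u1,v0,v1,zmin,zmax=1):
    P=W[v0:v1,u0:u1].reshape(-1,3); P=P[(P[:,2]>zmin)&(P[:,2]<zmax)]
    t=P[P[:,2]>np.nanpercentile(P[:,2],70)]
    print(n,len(P),'min',P.min(0).round(4),'max',P.max(0).round(4),'top mean',t.mean(0).round(4))
    return P
g=box('grip',250,276,230,286,.15)
t=box('thumb',410,426,260,294,.08)
for n,P in(('grip',g),('thumb',t)):
    r=cv2.minAreaRect(P[:,:2].astype(np.float32)*1000);print(n,r)
box('ball',322,345,185,208,.05)
box('hingetop',330,352,160,175,.1)
box('hinge shaft',338,350,205,245,.12)
box('hinge end',334,346,255,270,.12)
for n,b in dict(oct=(264,294,278,308),blue=(290,312,318,342),stub=(334,352,312,330),slA=(221,236,252,267),slB=(436,451,286,300),dish=(460,500,298,340)).items(): box(n,*b,.012)
P=W[180:250,412:488].reshape(-1,3); P=P[P[:,2]>.03];print('bin',cv2.minAreaRect(P[:,:2].astype(np.float32)*1000))
```

```text
grip 621 min [0.5143 0.0818 0.2351] max [0.5842 0.1147 0.2643] top mean [0.5488 0.1003 0.2613]
thumb 255 min [ 0.499  -0.186   0.1343] max [ 0.5425 -0.1619  0.1571] top mean [ 0.5219 -0.1741  0.1539]
grip ((548.9810180664062, 96.93580627441406), (30.810937881469727, 69.64876556396484), 84.23168182373047)
thumb ((521.333251953125, -173.04600524902344), (22.507665634155273, 43.37288284301758), 84.53722381591797)
ball 528 min [ 0.6509 -0.0358  0.0779] max [0.715  0.0086 0.1817] top mean [ 0.6783 -0.0253  0.1563]
hingetop 133 min [ 0.7134 -0.0491  0.1132] max [ 0.7398 -0.0339  0.1844] top mean [ 0.7352 -0.0418  0.181 ]
hinge shaft 300 min [ 0.5812 -0.0432  0.1676] max [ 0.6555 -0.0244  0.1786] top mean [ 0.6195 -0.0342  0.1762]
hinge end 160 min [ 0.5343 -0.0379  0.1349] max [ 0.5604 -0.0167  0.1915] top mean [ 0.5387 -0.0253  0.188 ]
oct 397 min [0.4658 0.0814 0.023 ] max [0.5172 0.1329 0.258 ] top mean [0.4933 0.1041 0.0648]
blue 263 min [0.3955 0.0377 0.0157] max [0.4318 0.0747 0.0401] top mean [0.414  0.0559 0.0353]
stub 184 min [ 0.418  -0.0498  0.0154] max [ 0.4491 -0.0201  0.0428] top mean [ 0.433  -0.0345  0.0406]
slA 84 min [0.5538 0.2062 0.0135] max [0.5758 0.2298 0.0334] top mean [0.5652 0.2172 0.0317]
slB 86 min [ 0.483  -0.2644  0.0122] max [ 0.5046 -0.2402  0.0343] top mean [ 0.4921 -0.2537  0.0317]
dish 584 min [ 0.3984 -0.3666  0.012 ] max [ 0.4767 -0.2895  0.0298] top mean [ 0.436  -0.333   0.0239]
bin ((663.7088012695312, -258.54638671875), (167.70010375976562, 131.6064453125), 84.53250885009766)
```

View pics/crop0.png

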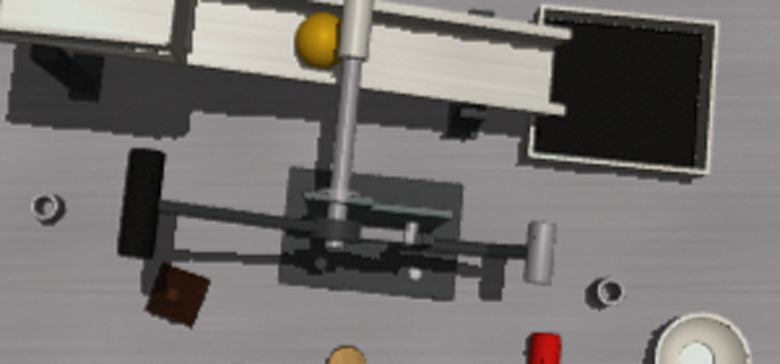

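The crop confirms the thumb bar as the smaller grey cross bar on the bin side at top (418,277), and the grip bar as the black one on the hopper side at (264,258). The yellow ball sits in the chute at the blade. Feeder yaw is about -5.5°, and the measured heights match the description. Next I check clearance around the hopper and camera, and IK.

```bash
cat >> h.py <<'E'
from scipy.spatial.transform import Rotation as R
yaw=np.radians(-5.5); ex=np.array([np.cos(yaw),np.sin(yaw),0]); ey=np.array([-np.sin(yaw),np.cos(yaw),0]); ez=np.array([0,0,1.])
thumb=np.array([.5215,-.1735,.1438]); grip=np.array([.549,.098,.2497])
hinge=grip-.127*ey; hinge[2]=.17
def q(jx): return R.from_matrix(np.c_[jx,np.cross(-ez,jx),-ez]).as_quat()
def feed(p): d=np.asarray(p)-hinge; return np.array([d@ex,d@ey,d[2]])
E
python3 - <<'E'
from h import *
f=pickle.load(open('pics/top0.pkl','rb')); W=world(f)
print('hinge',hinge,'thumb',feed(thumb))
P=W[125:215,180:292].reshape(-1,3); P=P[P[:,2]>.24]
print('hopper',feed(P.min(0)),[ (np.min((P-hinge)@e),np.max((P-hinge)@e)) for e in (ex,ey)],P[:,2].max())
w=pickle.load(open('pics/wrist0.pkl','rb')); c=np.linalg.inv(w['world_to_cam'])[:3,3]
print('cam in tool',R.from_quat(arm.get_ee_rot()).inv().apply(c-arm.get_position()))
for s in (ex,-ex,ey,-ey):
  for p in (thumb+[0,0,.09],thumb+[0,0,-.03],grip+[0,0,.08],hinge+.136*ey+[0,0,-.05]):
    j=arm.ik(p,q(s)); print(None if j is None else np.round(j,2))
E
```

```text
hinge [ 0.53682759 -0.02841532  0.17      ] thumb [-0.00135127 -0.14588583 -0.0262    ]
hopper [0.10394037 0.1110768  0.07000241] [(np.float64(0.10266994258805773), np.float64(0.19923216350642248)), (np.float64(0.11957249239840809), np.float64(0.27484691591757))] 0.26925364281862374
cam in tool [-0.00024398 -0.08431323 -0.17069073]
[-0.36  0.12  2.03 -0.    1.   -0.27]
[-0.36  0.29  2.08 -0.    0.77 -0.27]
[ 0.13  0.03  1.94 -0.    1.18  0.23]
[ 0.15  0.3   2.06 -0.    0.79  0.25]
[-0.36  0.12  2.03 -0.    1.    2.87]
[-0.36  0.29  2.08 -0.    0.77  2.87]
[ 0.13  0.03  1.94 -0.    1.18 -2.91]
[ 0.15  0.3   2.06 -0.    0.79 -2.9 ]
[-0.36  0.12  2.03 -0.    1.   -1.84]
[-0.36  0.29  2.08 -0.    0.77 -1.84]
[ 0.13  0.03  1.94 -0.    1.18 -1.34]
[ 0.15  0.3   2.06 -0.    0.79 -1.32]
[-0.36  0.12  2.03 -0.    1.    1.3 ]
[-0.36  0.29  2.08 -0.    0.77  1.3 ]
[ 0.13  0.03  1.94 -0.    1.18  1.8 ]
[ 0.15  0.3   2.06 -0.    0.79  1.82]
```

Clear: with the jaws along feeder y, the gripper body stays over 50 mm from the hopper wall. Close the fingers and press the thumb bar.

Run:
```python
from h import *
arm.grip(0.0)
Q=q(ey)
arm.reach(thumb+[0,0,.08],Q)
print(arm.get_time_s(),arm.get_position(),arm.get_contact_force())
top=thumb+[0,0,.010]
print('contact',arm.line_to(top+[0,0,.012],feed=.12), arm.line_to(top-[0,0,.004],feed=.03,stop_force=1.5),arm.get_position()-top,arm.get_contact_force())
# arc about pawl pivot
r,a0=np.hypot(.092,.045),np.arctan2(.045,.092)
piv=thumb+.092*ey-.045*ez
for a in (.07,.14,.21,.28,.35,.39):
    p=piv-r*np.cos(a0-a)*ey+r*np.sin(a0-a)*ez+.010*ez
    s=arm.line_to(p,feed=.04,stop_force=18)
    print(a,s,(arm.get_position()-top).round(4),np.round(arm.get_contact_force(),1))
    if s: break
grab('top','top1'); grab('scene','scene1'); print(arm.get_time_s())
```

```text
3.5 [ 0.52150592 -0.17396989  0.22381899] [ 0.29613745 -0.33254281  0.0437364 ]
contact False True [-2.13782913e-04  3.08573286e-05 -6.67102967e-04] [-0.18739825  1.029986    0.61311445]
0.07 False [-0.0005 -0.0029 -0.0069] [-0.9  0.5  1.3]
0.14 False [-0.0007 -0.0053 -0.0136] [1.  0.1 1.4]
0.21 False [-0.0009 -0.0073 -0.0205] [-0.3  0.6 -0.5]
0.28 False [-0.0011 -0.0087 -0.0275] [-0.3 -1.   0.1]
0.35 True [-0.0003 -0.01   -0.0334] [-5.   4.6 17.6]
6.2583
```

Run:
```python
from h import *
p=arm.get_position()
arm.line_to(p+[0,0,.09],feed=.15)
arm.line_to(p+[0,-.05,.19],feed=.25)
f=grab('top','top2'); s=grab('scene','scene2'); W=world(f)
P=W[255:300,405:432].reshape(-1,3);P=P[(P[:,2]>.07)&(P[:,2]<.16)];print(len(P),P.mean(0) if len(P) else'',P.max(0))
W=world(s); P=W[150:260,240:330].reshape(-1,3); F=np.c_[(P-hinge)@ex,(P-hinge)@ey,P[:,2]]
m=(abs(F[:,0])<.03)&(F[:,1]<-.13)&(F[:,1]>-.19)&(F[:,2]>.08);print(m.sum(),F[m].mean(0),F[m].min(0),F[m].max(0))
cv2.imwrite('pics/c2.png',cv2.cvtColor(cv2.resize(s['pixels'][150:330,180:420],None,fx=3,fy=3),cv2.COLOR_RGB2BGR))
```

```text
281 [ 0.52093905 -0.17975041  0.11457176] [ 0.54268342 -0.15762971  0.12372071]
234 [ 0.00205553 -0.14895752  0.11369039] [-0.02305667 -0.16419752  0.09505824] [ 0.02246574 -0.13024898  0.12358196]
```

View pics/c2.png

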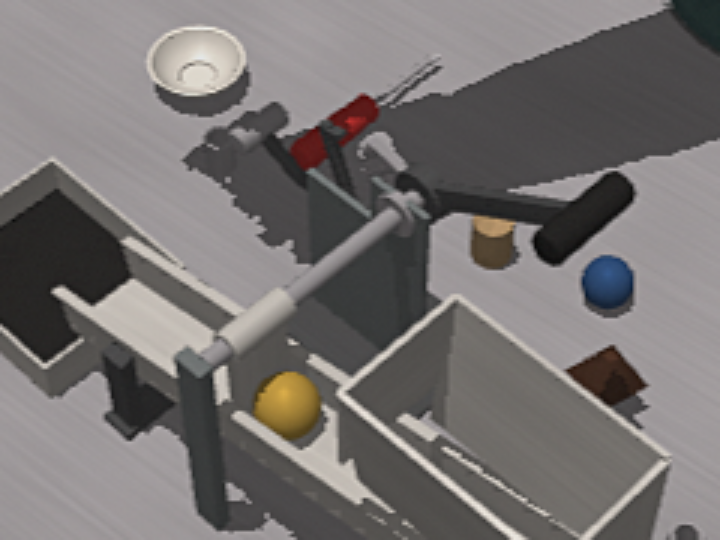

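The crop shows the thumb bar down at (250,125), staying where I left it. Its top is at z≈0.122, about 32 mm lower, so the pawl is at about 0.33 rad. The arm is still up and the ball still waits at (288,405). Now push the grip bar along its arc.

Run:
```python
from h import *
Q=q(ey); off=-.008*ex
arm.reach(grip+off+[0,0,.10],Q)
top=grip+off+.012*ez
arm.line_to(top+[0,0,.012],feed=.12)
print('contact',arm.line_to(top-[0,0,.003],feed=.03,stop_force=2),arm.get_position()-top,arm.get_contact_force())
h=hinge+off
for i,a in enumerate(list(np.arange(.1,1.01,.1))+[1.03]):
    t=.56-a; p=h+.15*np.cos(t)*ey+.15*np.sin(t)*ez+.012*ez
    s=arm.line_to(p,feed=.05,stop_force=22)
    print(round(a,2),s,(arm.get_position()-p).round(4),np.round(arm.get_contact_force(),1))
    if s: break
grab('top','top3'); s=grab('scene','scene3'); print(arm.get_time_s())
cv2.imwrite('pics/c3.png',cv2.cvtColor(cv2.resize(s['pixels'][150:330,140:420],None,fx=2.8,fy=2.8),cv2.COLOR_RGB2BGR))
```

```text
contact True [4.80532348e-05 1.82941857e-04 6.43606880e-05] [-0.57387998 -0.339423    0.04371456]
0.1 False [-0.0002  0.0001 -0.0003] [-0.5  0.9  0.3]
0.2 False [-0.0002 -0.0001 -0.0003] [ 0.1 -0.1 -0.2]
0.3 False [-0.0003 -0.0002 -0.0002] [ 0.   0.9 -0.2]
0.4 False [-0.0003 -0.0002 -0.0002] [ 0.6  0.3 -0. ]
0.5 False [-0.0003 -0.0001 -0.0003] [-0.1  0.1 -0.3]
0.6 False [-0.0003 -0.0001 -0.0003] [ 0.2 -0.1 -0.4]
0.7 False [-0.0004 -0.0002 -0.0004] [-1.   0.3  0.4]
0.8 False [-0.0004 -0.0002 -0.0005] [ 0.7 -0.1 -0.4]
0.9 False [-0.0003 -0.0002 -0.0004] [-0.1  0.6 -0.1]
1.0 True [0.0005 0.0009 0.001 ] [-6.1  6.2 17.2]
14.6917
```

View pics/c3.png

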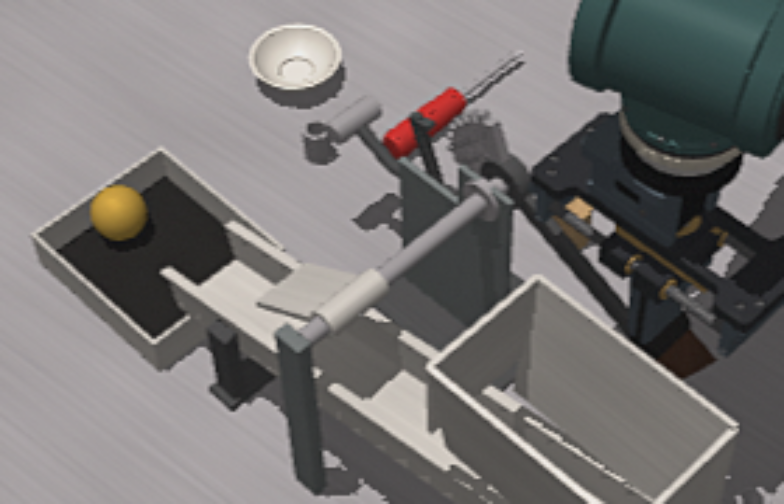

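The gate is open with the blade up at (300,290), and the ball is already in the bin at (118,212). Back off and check everything.

Run:
```python
from h import *
p=arm.get_position()
arm.line_to(p+[0,0,.2],feed=.15)
arm.reach(np.array([.50,.42,.35]),q(ey))
arm.wait(1.0)
f=grab('top','top4'); s=grab('scene','scene4'); print(arm.get_time_s(),arm.get_contact_force())
cv2.imwrite('pics/c4.png',cv2.cvtColor(cv2.resize(s['pixels'][130:350,140:430],None,fx=2.7,fy=2.7),cv2.COLOR_RGB2BGR))
f0=pickle.load(open('pics/top0.pkl','rb'))
for nm,g in(('top',f),('scene',s)):
    W=world(g); px=g['pixels'].astype(int)
    P=W.reshape(-1,3); F=np.c_[(P-hinge)@ex,(P-hinge)@ey,P[:,2]]; C=px.reshape(-1,3)
    y=(C[:,0]>120)&(C[:,2]<60)&(C[:,1]>80)&(F[:,2]>.01)&(F[:,1]<-.1)
    if y.any(): print(nm,'ball',y.sum(),F[y].mean(0),F[y].max(0))
    for n,m in dict(grip=(abs(F[:,0])<.04)&(F[:,1]>.1)&(F[:,1]<.16)&(F[:,2]>.08)&(F[:,2]<.2),thumb=(abs(F[:,0])<.03)&(F[:,1]<-.13)&(F[:,1]>-.19)&(F[:,2]>.08)&(F[:,2]<.2)).items():
        print(nm,n,m.sum(),F[m].mean(0).round(4),'maxz',F[m,2].max().round(4))
W0,W1=world(f0),world(f)
for n,b in dict(oct=(264,294,278,308),blue=(290,312,318,342),stub=(334,352,312,330),slA=(221,236,252,267),slB=(436,451,286,300),dish=(460,500,298,340),drv=(405,430,300,385)).items():
    o=[]
    for W in(W0,W1):
        P=W[b[2]:b[3],b[0]:b[1]].reshape(-1,3);P=P[(P[:,2]>.01)&(P[:,2]<.07)];o.append(P.mean(0))
    print(n,(o[1]-o[0]).round(4))
```

```text
18.475 [-0.48377217 -0.16864118 -0.69176568]
top ball 218 [ 0.14754589 -0.27438322  0.04372127] [ 0.16557634 -0.25724233  0.05126559]
top grip 474 [-0.0002  0.1347  0.1153] maxz 0.1349
top thumb 281 [-0.0015 -0.1522  0.1145] maxz 0.1223
scene ball 156 [ 0.15347418 -0.26879395  0.04178291] [ 0.17125922 -0.25093815  0.04963425]
scene grip 374 [-0.0058  0.1342  0.1173] maxz 0.138
scene thumb 232 [ 0.0021 -0.1488  0.114 ] maxz 0.1251
oct [-0.     -0.0001  0.0002]
blue [ 0.      0.     -0.0001]
stub [ 0.0001  0.0001 -0.0003]
slA [-0.0001 -0.0004 -0.0006]
slB [-0.0003 -0.0003  0.0001]
dish [ 0.0002 -0.     -0.0002]
drv [ 0.0001 -0.0002  0.0001]
```

View pics/c4.png

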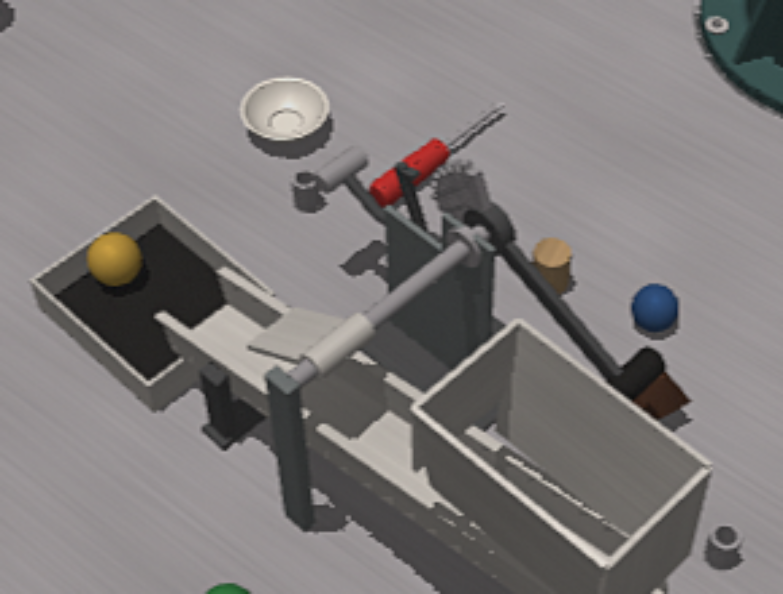

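Run:
```python
from h import *
for i in range(2):
    f=grab('top',f'top5{i}'); C=f['pixels'].astype(int); W=world(f)
    y=(C[...,0]>120)&(C[...,2]<60)&(C[...,1]>80)&(W[...,1]<-.15)&(W[...,2]>.01); print(W[y].mean(0),y.sum()); arm.wait(.5)
arm.job_done(); print(arm.get_time_s())
```

```text
[ 0.65734386 -0.31585059  0.04365889] 216
[ 0.65736298 -0.31585929  0.04379055] 214
the job is handed in; nothing more can be done
the job is handed in; nothing more can be done
```

The ball is in the catch bin, the gate arm is at its stop and the pawl is free. I handed the job in at about 20 s of the 56 s allowed; no verdict is reported.

- **Pawl:** I pressed the thumb bar down with closed fingertips until the force rose at the stop, about 33 mm down. It stayed there, still about 32 mm down at the last check. I put that at about 0.33 rad, estimated from the images because joints can't be read directly.
- **Gate arm:** With the pawl free, I pushed the grip bar along its arc until the force rose at the stop, at about 0.99 rad. I then lifted clear, and the arm stayed down with the blade up.
- **Ball:** It rolled into the bin by itself and rests near the far wall. Its centre is at about x 0.15, y −0.275 in the hinge frame, and about 23 mm above the bin floor. It moved less than 0.1 mm between two frames half a second apart.
- **Other pieces:** Every bystander is within 1 mm of where it started.

**Disagreement:** while the bars were moving, the force sensor read only about 0–1.5 N, below the stated 3 N and 5 N. I therefore relied on the images and the force rise at each stop.

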